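Stand the toppled bread sign up on its place mat

TASK

At the bread buffet the little table sign has been knocked over, and a stale bread roll lies on the round blue place mat where the sign belongs. Drop that roll into the brown slatted basket, and stand the sign upright on its foot with the whole foot on the mat. Leave the jars, the pepper mill, the butter dish and the bowl where they are.

Things in the scene. Friction and masses are not known exactly. Their poses are not given: they have to be found in the camera images.
- sign: Table sign, 188 mm tall: wooden foot with steel underside, 100 (x) by 110 (y) by 18 mm (z), and centred on it a dark framed board 9 (x) by 100 (y) by 170 mm (z); 0.56 kg, mostly foot. Origin: centre of the foot's underside; z up the board. At first toppled: the foot's +x edge and the board's top rest on the table, the board points away from the robot, sloping 15 degrees down.
- board_top (a point): Middle of the board's top edge, at 0, 0, 188 mm in the sign's frame.
- foot_edge (a point): Middle of the foot's -x edge, on the underside. While the sign lies toppled this edge is uppermost, about 101 mm high; the foot stands nearly 45 mm proud of the board there. Tipped over its +x edge, underside down, the sign stands.
- foot_corner0 (a point): Corner of the sign's foot, on its underside, at 50, 55, 0 mm in the sign's frame.
- foot_corner1 (a point): Corner of the sign's foot, on its underside, at 50, -55, 0 mm in the sign's frame.
- foot_corner2 (a point): Corner of the sign's foot, on its underside, at -50, -55, 0 mm in the sign's frame.
- foot_corner3 (a point): Corner of the sign's foot, on its underside, at -50, 55, 0 mm in the sign's frame.
- mat: Flat round blue place mat, 210 mm across, fixed to the table, about 1 mm thick and not felt by the things on it. Origin: its centre, at table height.
- roll: Stale crusty bread roll, golden brown and hard, 95 (x) by 56 (y) by 44 mm (z) with rounded edges, 70 g, lying on the mat. Origin: centre of its underside.
- roll_center (a point): Centre of the stale roll, 22 mm above its underside.
- basket: Brown open slatted basket for discarded bread, fixed to the table, 200 (x) by 170 (y) by 100 mm high outside, walls 6 mm. Origin: centre of its underside.
- jam: Jam jar with a red cap, 62 mm across, 80 mm tall, standing; origin at the centre of its underside. Bystander.
- butter: Butter on a white dish, 100 by 75 by 47 mm; origin at the centre of its underside. Bystander.
- mill: Dark wooden pepper mill, 56 mm across, 180 mm tall; origin at the centre of its underside. Bystander.
- honey: Honey jar with a yellow cap, 66 mm across, 110 mm tall; origin at the centre of its underside. Bystander.
- bowl: Blue ceramic bowl, 120 mm across, 50 mm tall; origin at the centre of its underside. Bystander.
Not all that is in view belongs to the job. What is shaped like the roll but purple is not meant.

How it is judged:
By the outcome, as a careful person would: the job done as asked, in the order asked, and still so for the second after the job is handed in, with the robot touching nothing.
It also fails if it takes over 72 s, if anything falls off the work surface, if the arm or the gripper's body presses on something with over 40 N, if the wrist force passes 120 N, or if a joint passes its speed limit or range.

ROBOT

A 6-joint arm with a two-finger parallel gripper is mounted at the origin on the work surface. World frame = base frame: x ahead of the robot, y to its left, z up, the work surface at z = 0. Lengths are in m, angles in rad, forces in N, time in s.
With the tool pointing down it reaches from about 0.325 to 0.9 m from the base axis. Payload 6.1 kg.
Tool frame: the origin (TCP) lies at the very end of the fingers, on their centre line; the grasp point (between the pads) lies 19 mm behind it (ctrl.hold_point_z is the distance from the TCP to the grasp point, in m); z points along the fingers, y is the line along which they close (so a half turn about z gives the same grasp; the last joint's range is limited). The gripper opens to 87 mm and grips with 3 to 60 N. Pads are 19 mm wide; open, the fingers measure 117 mm over their backs; the gripper's body (75 mm by 190 mm) begins 51 mm behind the grasp point.
Start: joints at [1.041, 0.22, 1.526, -0, 1.395, -0.126], TCP at [0.246, 0.575, 0.223] pointing down, gripper open.
Joint ranges: [-2.98, 2.98], [-0.91, 2.08], [0.09, 2.57], [-1.24, 4.39], [0.2, 2.65], [-2.68, 2.68]. Speed limits (rad/s): [2.57, 2.57, 3.01, 3.14, 3.14, 3.14].

INTERFACE

Orientations are given as a 3x3 rotation matrix whose columns are the frame's x, y, z axes.
In Python, from cell import observe, vision, order, ctrl gives the robot as it stands.
- The arm moves only by the tool move_arm, never from a script. Its argument "steps" is a list of rows, each a list of 3 entries, a list of its own where there are three numbers: the opening, from -1 (shut) to 1 (fully open), then the shift along the tool's x, y, z each as a share of 500 mm, from -1 to 1, then the turn, a rotation vector about the tool's x, y, z each as a share of 90 degrees, from -1 to 1. In form: [[claw, [x, y, z], [ax, ay, az]], ...]. A call has 1 to 10 rows; each row is the pose to reach, as a shift and turn from the pose commanded when the call began, along the tool's axes at that moment; what a row does not reach only later rows make up. A row lasts 1/8 s, in which the tool goes at most 62.5 mm and 10.7 degrees, less where a joint would pass 70% of its speed; a pose out of reach is approached as far as the arm can. A call with a number of a shift or a turn outside -1 to 1 is refused whole. A call with a gripper value outside its range is refused whole. The fingers move at their own pace and stop on an object; "force" is the grip in N (left out, the last holds). Time passes only in rows, so rows that repeat a pose let the fingers close. It gives the time, the measured TCP pose, the force, the opening and the grip force at its end, in the units of the state.
- observe(): the state, without advancing time (a new reading comes with each control period).
- vision.capture(name): name is "scene" or "top" or "wrist"; returns the picture (384x512x3 uint8, blue, green, red); there is no depth.
- vision.calibration(name): a dict with "intrinsics" (3x3 intrinsics, pixels), "cam_to_world" (4x4, takes a point from camera to world coordinates). Camera axes: x right, y down, z forward; pixel columns grow to the right and rows downward; lengths in m; the calibration is good to about 2 mm. A picture is of the moment at which its call begins: read the wrist's pose just before it. calibration takes no time and is no camera call; for the wrist camera it gives the pose at the moment of the call.
- order.finish_job(): hands the job in; it is judged then, once.
The state is a dict: "t": time; "joint_pos": joint angles; "dq": joint speeds; "joint_torque": joint torques, N m; "position": TCP position; "tool_rot": TCP orientation; "wrist_force": force on the tool from outside, world axes, zero at the start; "wrist_torque": the same for the moment, N m; "opening": finger opening in m; "gripper_force": force on a finger pad.
Only numpy, scipy, OpenCV 4.12 (cv2) and the standard library are available. Lean on these libraries where they do the work, as an engineer would, in place of code of your own. Each camera call takes 0.05 s, during which the arm holds its last target. There are 200 camera calls.

## Working session

There is one attempt and no reset: what is moved stays moved. The work goes in short steps, Python scripts to look and compute and a tool call to move; the robot and the scene stay as the last step left them, time stands still between calls to the robot, and variables do not carry over. Pictures are saved under pics/ and viewed, at most 10 in all, crops included, and the job is handed in when it is done.

Besides the shell and the picture viewer there is one more tool, called after "Call:" as name([rows], argument=value, ...), one row to a line, values as JSON. move_arm: Moves the arm, as the interface text tells. Its arguments: {"type":"object","properties":{"steps":{"type":"array","items":{"type":"array"}},"force":{"type":"number"}},"required":["steps"]}

```bash
ls; mkdir -p pics; python3 - <<'E'
from cell import observe, vision, order, ctrl
import cv2, numpy as np
s=observe(); print(s['t'],s['position'],s['tool_rot'],ctrl.hold_point_z)
for n in('top','scene'):
    im=vision.capture(n); cv2.imwrite(f'pics/{n}0.png',im)
    c=vision.calibration(n); print(n,np.round(c['intrinsics'],1).tolist(),np.round(c['cam_to_world'],3).tolist())
E
```

```text
pics
0.0 [0.24522048 0.57418083 0.22141658] [[-9.19588538e-01  3.92881558e-01 -1.00084674e-03]
 [ 3.92882760e-01  9.19586933e-01 -1.73448479e-03]
 [ 2.38918500e-04 -1.98822777e-03 -9.99997995e-01]] 0.0187
top [[444.4, 0.0, 252.0], [0.0, 444.4, 187.8], [0.0, 0.0, 1.0]] [[0.031, -0.997, 0.075, 0.402], [-0.999, -0.03, 0.012, -0.003], [-0.01, -0.075, -0.997, 1.645], [0.0, 0.0, 0.0, 1.0]]
scene [[495.0, 0.0, 257.5], [0.0, 495.0, 197.2], [0.0, 0.0, 1.0]] [[-0.376, 0.675, -0.635, 1.452], [0.927, 0.268, -0.264, 0.386], [-0.008, -0.688, -0.726, 1.166], [0.0, 0.0, 0.0, 1.0]]
```

View pics/top0.png

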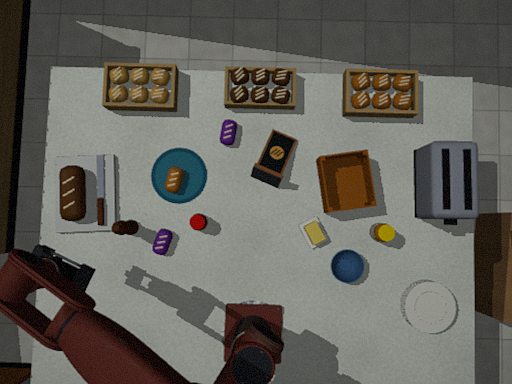

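View pics/scene0.png

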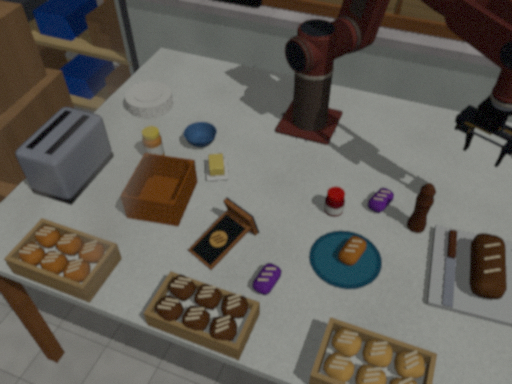

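The top view shows the mat at about (179,175) with the roll on it at (174,180). The sign's foot is at (268,172) with its board pointing up to (284,138), and the basket is at (347,182). Purple decoys are at (229,132) and (163,241), the jam at (198,222) and the mill at (125,227).

```bash
cat > h.py <<'E'
from cell import observe, vision, order, ctrl
import cv2, numpy as np
def w(name,px,z,c=None):
    c=c or vision.calibration(name); T=c['cam_to_world']
    d=T[:3,:3]@np.linalg.solve(c['intrinsics'],np.array([px[0],px[1],1.]))
    return T[:3,3]+d*(z-T[2,3])/d[2]
def proj(name,P,c=None):
    c=c or vision.calibration(name); T=c['cam_to_world']
    q=c['intrinsics']@(T[:3,:3].T@(np.array(P)-T[:3,3])); return q[:2]/q[2]
def rel(P,yaw=None,R=None,twist=None):
    """shift shares (tool axes) from measured pose to P"""
    s=observe(); return np.round(s['tool_rot'].T@(np.array(P)-s['position'])/.5,4)
E
python3 - <<'E'
from h import *
im=cv2.imread('pics/top0.png'); hsv=cv2.cvtColor(im,cv2.COLOR_BGR2HSV)
print('mat px hsv',hsv[160,170],'roll',hsv[176,172],'basket',hsv[185,345])
m=cv2.inRange(hsv,(90,100,40),(110,255,255)); m[:,:140]=0;m[:,220:]=0;m[:140]=0;m[210:]=0
p=cv2.findNonZero(m); h=cv2.convexHull(p); e=cv2.fitEllipse(h); print('mat',e, w('top',e[0],0.001))
r=cv2.inRange(hsv,(5,80,60),(25,255,255)); r[:,:155]=0;r[:,200:]=0;r[:155]=0;r[205:]=0
p=cv2.findNonZero(r); a=cv2.minAreaRect(p); b=cv2.boxPoints(a); print('roll',a,w('top',a[0],.03)); print(np.round([w('top',q,.022) for q in b],3))
for n,q,z in(('mill',(120,228),.18),('jam',(198,222),.08),('basketTL',(317,155),.1),('TR',(368,150),.1),('BR',(376,206),.1),('BL',(325,213),.1),('decoy',(229,132),.03)):print(n,np.round(w('top',q,z),3))
cv2.imwrite('pics/crop.png',cv2.resize(im[115:205,140:310],None,fx=4.7,fy=4.7,interpolation=cv2.INTER_CUBIC))
E
```

```text
mat px hsv [ 97 166  92] roll [ 14 197 133] basket [ 16 236  95]
mat ((178.67111206054688, 175.31785583496094), (54.598793029785156, 55.21592330932617), 47.335941314697266) [0.56432162 0.29208146 0.001     ]
roll ((173.08822631835938, 179.14706420898438), (13.824528694152832, 24.981168746948242), 14.03624439239502) [0.54679014 0.3067247  0.03      ]
[[0.508 0.342 0.022]
 [0.598 0.324 0.022]
 [0.587 0.274 0.022]
 [0.497 0.293 0.022]]
mill [0.367 0.446 0.18 ]
jam [0.394 0.203 0.08 ]
basketTL [ 0.64  -0.208  0.1  ]
TR [ 0.663 -0.386  0.1  ]
BR [ 0.468 -0.415  0.1  ]
BL [ 0.438 -0.239  0.1  ]
decoy [0.727 0.108 0.03 ]
```

View pics/crop.png

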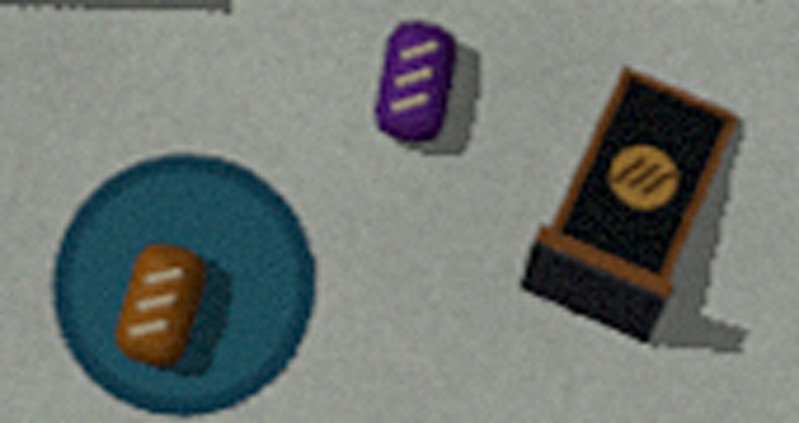

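The crop shows the roll with its long axis near vertical. The sign's dark underside edge runs (520,288)-(650,343), the foot rim (540,228)-(672,290), and the board's top corners are (627,68) and (740,118). Next I fit the sign pose to these points.

```bash
cat >> h.py <<'E'
from scipy.optimize import least_squares
from scipy.spatial.transform import Rotation as Ro
c15,s15=np.cos(np.radians(15)),np.sin(np.radians(15))
def signR(yaw):
    d=np.array([np.cos(yaw),np.sin(yaw),0]);Z=np.array([0,0,1.])
    z=c15*d-s15*Z; x=-c15*Z-s15*d; return np.c_[x,np.cross(z,x),z]
def sign_pts(p,M):  # p: origin x,y,yaw
    return np.array([p[0],p[1],.05*c15+.018*s15])+np.array(M)@signR(p[2]).T
def goto(P,R):
    """shift and turn shares from the measured pose"""
    s=observe(); T=s['tool_rot']
    return np.round(T.T@(np.array(P)-s['position'])/.5,4),np.round(Ro.from_matrix(T.T@R).as_rotvec()/(np.pi/2),4)
def down(yaw):  # tool down, tool y at yaw
    y=np.array([np.cos(yaw),np.sin(yaw),0]);z=np.array([0,0,-1.]); return np.c_[np.cross(y,z),y,z]
E
python3 - <<'E'
from h import *
cr=np.array([(627,68),(740,118),(540,228),(672,290),(520,288),(650,343)])
px=(cr+.5)/4.7-.5+[140,115]
# left in image = +y world
M=np.array([(-.0045,.05,.188),(-.0045,-.05,.188),(-.05,.055,.018),(-.05,-.055,.018),(.05,.055,0),(.05,-.055,0)])
c=vision.calibration('top'); print(signR(-.4).round(2))
for sg in(1,-1):
    MM=M*[1,sg,1]
    f=lambda p:(np.array([proj('top',q,c) for q in sign_pts(p,MM)])-px).ravel()
    r=least_squares(f,[.57,-.05,-.4]); print(sg,r.x,r.fun.round(1),np.degrees(r.x[2]))
print(goto([.547,.307,.22],down(np.arctan2(.98,.195))))
E
```

```text
[[-0.24  0.39  0.89]
 [ 0.1   0.92 -0.38]
 [-0.97  0.   -0.26]]
1 [ 0.55877983 -0.02967519 -0.39001114] [-0.3  0.1  0.2  0.2  0.2 -0.6  0.8 -1.  -0.2  0.5 -0.7  0.9] -22.345992569344304
-1 [ 0.55915101 -0.02938299 -0.39198597] [ 24.3  10.8 -24.3 -10.6  28.8  12.1 -27.9 -13.9  26.8  12.5 -27.9 -11.3] -22.459141834623356
(array([-0.7649, -0.2545,  0.0034]), array([-0.001 , -0.0002, -0.132 ]))
```

Call:
move_arm([
  [1, [-0.1, -0.034, -0.05], [0, 0, -0.05]],
  [1, [-0.765, -0.2545, -0.05], [0, 0, -0.132]],
  [1, [-0.765, -0.2545, -0.05], [0, 0, -0.132]],
  [1, [-0.765, -0.2545, -0.05], [0, 0, -0.132]],
  [1, [-0.765, -0.2545, -0.05], [0, 0, -0.132]],
  [1, [-0.765, -0.2545, -0.05], [0, 0, -0.132]],
  [1, [-0.765, -0.2545, -0.05], [0, 0, -0.132]],
  [1, [-0.765, -0.2545, -0.05], [0, 0, -0.132]],
  [1, [-0.765, -0.2545, -0.05], [0, 0, -0.132]],
], force=20)

```text
t: 1.23
position: [0.5467, 0.3077, 0.247]
tool_rot: [[-0.981, 0.195, -0.001], [0.195, 0.981, 0.0], [0.001, -0.0, -1.0]]
wrist_force: [-0.2, -0.8, 0.7]
opening: 0.0871
gripper_force: 0.0
```

```bash
python3 - <<'E'
from h import *
s=observe();print(s['t'],s['position'])
c=vision.calibration('wrist'); im=vision.capture('wrist'); cv2.imwrite('pics/w1.png',im)
np.savez('pics/w1.npz',K=c['intrinsics'],T=c['cam_to_world'])
hsv=cv2.cvtColor(im,cv2.COLOR_BGR2HSV)
r=cv2.inRange(hsv,(8,80,60),(22,255,255)); n,l,st,ce=cv2.connectedComponentsWithStats(r)
for i in np.argsort(-st[1:,4])[:3]+1:
    a=cv2.minAreaRect(cv2.findNonZero((l==i).astype(np.uint8))); print(st[i],[np.round(w('wrist',q,.022,c),3).tolist() for q in cv2.boxPoints(a)], w('wrist',a[0],.022,c))
print(proj('wrist',[.547,.307,.022],c))
E
```

```text
1.225 [0.54666772 0.30765092 0.24697768]
[ 227  298  285   18 3615] [[0.723, 0.235, 0.022], [0.799, 0.623, 0.022], [0.825, 0.623, 0.022], [0.748, 0.23, 0.022]] [0.77344464 0.42753661 0.022     ]
[ 230  128   46   76 2876] [[0.496, 0.289, 0.022], [0.506, 0.342, 0.022], [0.599, 0.326, 0.022], [0.588, 0.269, 0.022]] [0.54581402 0.30686582 0.022     ]
[463   0  22  57 963] [[0.411, 0.569, 0.022], [0.413, 0.587, 0.022], [0.473, 0.592, 0.022], [0.47, 0.572, 0.022]] [0.44126068 0.57982521 0.022     ]
[252.79383838 166.40499594]
```

View pics/w1.png

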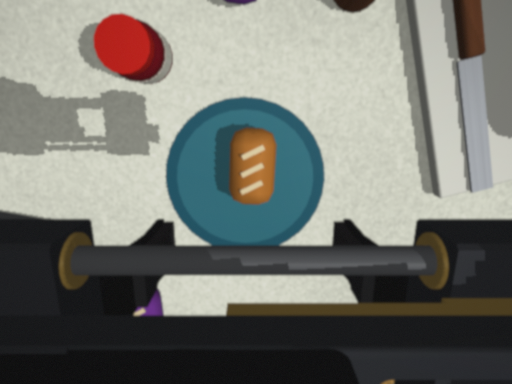

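The wrist view shows the roll centred at (253,166) on the mat, which agrees with the top-camera position. I'll descend and grip it.

Call:
move_arm([
  [1, [0.002, 0.002, 0.3], [0, 0, 0]],
  [1, [0.002, 0.002, 0.4], [0, 0, 0]],
  [1, [0.002, 0.002, 0.44], [0, 0, 0]],
  [1, [0.002, 0.002, 0.48], [0, 0, 0]],
  [1, [0.002, 0.002, 0.48], [0, 0, 0]],
  [1, [0.002, 0.002, 0.48], [0, 0, 0]],
  [-1, [0.002, 0.002, 0.48], [0, 0, 0]],
  [-1, [0.002, 0.002, 0.48], [0, 0, 0]],
  [-1, [0.002, 0.002, 0.48], [0, 0, 0]],
  [-1, [0.002, 0.002, 0.48], [0, 0, 0]],
], force=20)

```text
t: 2.52
position: [0.5467, 0.3085, 0.0079]
tool_rot: [[-0.981, 0.195, 0.0], [0.195, 0.981, -0.0], [-0.0, 0.0, -1.0]]
wrist_force: [-0.4, -1.8, 2.2]
opening: 0.056
gripper_force: 20.0
```

Call:
move_arm([
  [-1, [0, 0, 0], [0, 0, 0]],
  [-1, [0, 0, 0], [0, 0, 0]],
  [-1, [0, 0, -0.1], [0, 0, 0]],
  [-1, [0, 0, -0.25], [0, 0, 0]],
  [-1, [0, 0, -0.4], [0, 0, 0]],
  [-1, [0, 0, -0.5], [0, 0, 0]],
  [-1, [0, 0, -0.5], [0, 0, 0]],
  [-1, [0, 0, -0.5], [0, 0, 0]],
])

```text
t: 3.52
position: [0.5469, 0.3088, 0.2581]
tool_rot: [[-0.981, 0.195, 0.002], [0.195, 0.981, 0.001], [-0.001, 0.001, -1.0]]
wrist_force: [-0.6, -0.6, -2.0]
opening: 0.0562
gripper_force: 20.0
```

```bash
python3 - <<'E'
from h import *
s=observe();print(s['t'],s['opening'],s['joint_pos'].round(2) if hasattr(s['joint_pos'],'round') else s['joint_pos'])
# basket: long axis direction from corners; put tool y along its short axis?
bc=np.array([.552,-.312]); 
for yaw in(79,90,60):print(yaw,goto([.552,-.312,.25],down(np.radians(yaw))))
E
```

```text
3.525 0.05624076424760672 [ 0.39  0.21  1.48  0.    1.46 -0.99]
79 (array([-0.2523, -1.2158,  0.0153]), array([ 0.0006,  0.0009, -0.0028]))
90 (array([-0.2523, -1.2158,  0.0153]), array([ 0.0006,  0.0009, -0.125 ]))
60 (array([-0.2523, -1.2158,  0.0153]), array([0.0008, 0.0007, 0.2083]))
```

Call:
move_arm([
  [-1, [-0.02, -0.1, 0], [0, 0, 0]],
  [-1, [-0.15, -0.72, 0], [0, 0, 0]],
  [-1, [-0.15, -0.72, 0], [0, 0, 0]],
  [-1, [-0.15, -0.72, 0], [0, 0, 0]],
  [-1, [-0.15, -0.72, 0], [0, 0, 0]],
  [-1, [-0.15, -0.72, 0], [0, 0, 0]],
  [-1, [-0.15, -0.72, 0], [0, 0, 0]],
])

```text
t: 4.4
position: [0.5481, -0.0628, 0.254]
tool_rot: [[-0.98, 0.201, -0.005], [0.201, 0.98, 0.0], [0.005, -0.001, -1.0]]
wrist_force: [0.2, 0.5, -1.4]
opening: 0.056
gripper_force: 20.0
```

Call:
move_arm([
  [-1, [-0.102, -0.496, 0], [0, 0, 0]],
  [-1, [-0.102, -0.496, 0], [0, 0, 0]],
  [-1, [-0.102, -0.496, 0], [0, 0, 0]],
  [-1, [-0.102, -0.496, 0], [0, 0, 0]],
  [-1, [-0.102, -0.496, 0], [0, 0, 0]],
  [-1, [-0.102, -0.496, 0.1], [0, 0, 0]],
  [-1, [-0.102, -0.496, 0.2], [0, 0, 0]],
  [-1, [-0.102, -0.496, 0.3], [0, 0, 0]],
  [-1, [-0.102, -0.496, 0.36], [0, 0, 0]],
  [-1, [-0.102, -0.496, 0.36], [0, 0, 0]],
])

```text
t: 5.65
position: [0.5488, -0.308, 0.0724]
tool_rot: [[-0.981, 0.194, -0.008], [0.194, 0.981, 0.006], [0.009, 0.005, -1.0]]
wrist_force: [0.0, -0.1, -0.4]
opening: 0.0564
gripper_force: 20.0
```

Call:
move_arm([
  [-1, [0, 0, 0], [0, 0, 0]],
  [0.8, [0, 0, 0], [0, 0, 0]],
  [0.8, [0, 0, 0], [0, 0, 0]],
  [0.8, [0, 0, 0], [0, 0, 0]],
  [1, [0, 0, -0.1], [0, 0, 0]],
  [1, [0, 0, -0.25], [0, 0, 0]],
  [1, [0, 0, -0.36], [0, 0, 0]],
  [1, [0, 0, -0.36], [0, 0, 0]],
])

```text
t: 6.65
position: [0.5541, -0.3143, 0.2655]
tool_rot: [[-0.981, 0.195, 0.01], [0.195, 0.981, -0.007], [-0.011, -0.005, -1.0]]
wrist_force: [-1.3, -0.9, 0.3]
opening: 0.0867
gripper_force: 0.0
```

```bash
cat >> h.py <<'E'
SP=np.array([0.55878,-0.02968,-0.3900])
def grasp(depth,p=SP):
    R=signR(p[2]); P=sign_pts(p,[[-.05+depth,0,.009]])[0]
    z=R[:,0]; y=R[:,2]; return P,np.c_[np.cross(y,z),y,z]
E
python3 - <<'E'
from h import *
s=observe();print(s['t'],s['opening'],s['position'],np.round(s['joint_pos'],2))
P,R=grasp(.035); print('grasp',P,R.round(3)); 
P2=P-.12*R[:,2]; print('pre',P2,goto(P2,R))
print('tilted vs vertical')
cv2.imwrite('pics/t2.png',cv2.resize(vision.capture('top')[110:230,130:390],None,fx=3,fy=3,interpolation=cv2.INTER_CUBIC))
E
```

```text
6.65 0.08671490586821795 [ 0.5540963  -0.31433132  0.26551402] [-0.64  0.21  1.45  0.    1.46 -2.01]
grasp [ 0.5704113  -0.0344611   0.06511455] [[ 0.38   0.893 -0.239]
 [ 0.925 -0.367  0.098]
 [ 0.    -0.259 -0.966]]
pre [ 0.59913739 -0.0462691   0.18102565] (array([0.0182, 0.5443, 0.1659]), array([0.1248, 0.1551, 1.1151]))
tilted vs vertical
```

View pics/t2.png

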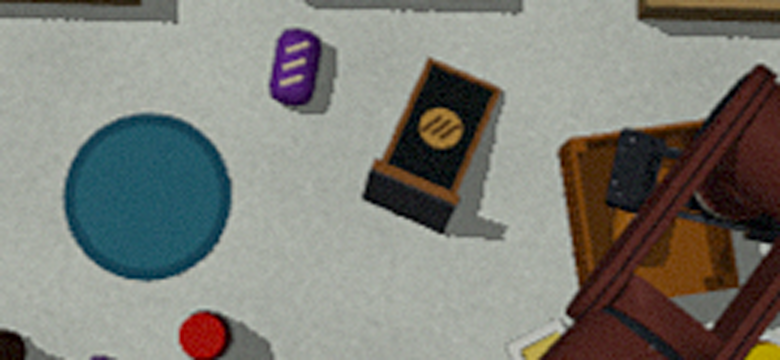

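The mat is now clear at (148,196). The basket is hidden by the arm, so I'll check it later. Moving to the sign.

Call:
move_arm([
  [1, [0.018, 0.05, 0], [0, 0, 0.1]],
  [1, [0.018, 0.544, 0], [0, 0, 0.9]],
  [1, [0.018, 0.544, 0], [0, 0, 0.9]],
  [1, [0.018, 0.544, 0], [0, 0, 0.9]],
  [1, [0.018, 0.544, 0], [0, 0, 0.9]],
  [1, [0.018, 0.544, 0], [0, 0, 0.9]],
  [1, [0.018, 0.544, 0], [0, 0, 0.9]],
  [1, [0.018, 0.544, 0], [0, 0, 0.9]],
  [1, [0.018, 0.544, 0], [0, 0, 0.9]],
  [1, [0.018, 0.544, 0], [0, 0, 0.9]],
])

```text
t: 7.95
position: [0.5952, -0.0438, 0.2564]
tool_rot: [[0.036, 0.999, -0.002], [0.999, -0.036, 0.0], [0.0, -0.002, -1.0]]
wrist_force: [-0.5, -0.5, 0.3]
opening: 0.0873
gripper_force: 0.0
```

```bash
python3 - <<'E'
from h import *
s=observe();print(s['position'],np.round(s['joint_pos'],2))
P,R=grasp(.035)
print('pre',goto(P-.1*R[:,2],R))
top=vision.capture('top'); h=cv2.cvtColor(top,cv2.COLOR_BGR2HSV)
cv2.imwrite('pics/t3.png',cv2.resize(top[130:230,300:390],None,fx=4,fy=4,interpolation=cv2.INTER_CUBIC))
c=vision.calibration('wrist'); im=vision.capture('wrist'); cv2.imwrite('pics/w3.png',im)
for q in [(-.05,.055,0),(-.05,-.055,0),(-.05,.055,.018),(-.05,-.055,.018)]:print(proj('wrist',sign_pts(SP,[q])[0],c))
E
```

```text
[ 0.59515954 -0.0437848   0.25636136] [-0.21  0.13  1.56 -0.    1.45 -0.17]
pre (array([-0.0011, -0.0012,  0.1893]), array([0.1637, 0.0295, 0.2239]))
[247.45286317 118.08870743]
[212.15532699 217.80496577]
[263.90697883 124.12506606]
[227.97669856 221.62833576]
```

View pics/w3.png

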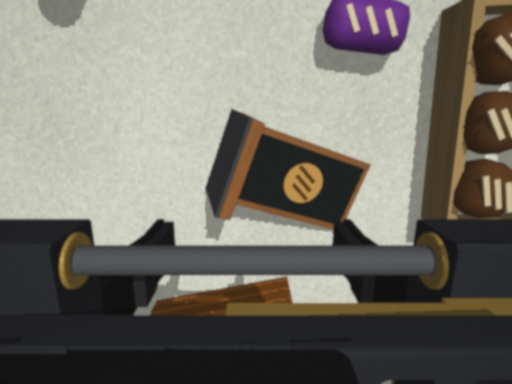

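View pics/t3.png

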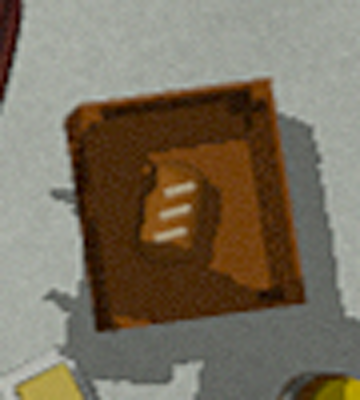

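The wrist view puts the foot rim corners at (264,124) and (228,218), matching the model, and the roll is inside the basket at (172,213) in the crop. Next I grasp the foot edge.

Call:
move_arm([
  [1, [0, 0, 0.1], [0.08, 0.015, 0.112]],
  [1, [-0.001, -0.001, 0.189], [0.164, 0.03, 0.224]],
  [1, [-0.001, -0.001, 0.189], [0.164, 0.03, 0.224]],
  [1, [-0.001, -0.001, 0.189], [0.164, 0.03, 0.224]],
  [1, [-0.001, -0.001, 0.189], [0.164, 0.03, 0.224]],
  [1, [-0.001, -0.001, 0.189], [0.164, 0.03, 0.224]],
])

```text
t: 8.8
position: [0.5956, -0.0442, 0.1645]
tool_rot: [[0.382, 0.894, -0.235], [0.924, -0.369, 0.099], [0.002, -0.255, -0.967]]
wrist_force: [1.0, 0.1, 0.4]
opening: 0.0871
gripper_force: 0.0
```

```bash
python3 - <<'E'
from h import *
P,R=grasp(.035); print(goto(P,R)); print(np.round(observe()['joint_pos'],2))
E
```

```text
(array([-0.0017, -0.0016,  0.206 ]), array([ 0.0026, -0.0014, -0.0011]))
[-0.23  0.4   1.43  0.04  1.56  0.16]
```

Call:
move_arm([
  [1, [-0.002, -0.002, 0.06], [0.002, -0.001, 0]],
  [1, [-0.002, -0.002, 0.12], [0.002, -0.001, 0]],
  [1, [-0.002, -0.002, 0.17], [0.002, -0.001, 0]],
  [1, [-0.002, -0.002, 0.206], [0.002, -0.001, 0]],
  [1, [-0.002, -0.002, 0.206], [0.002, -0.001, 0]],
  [-1, [-0.002, -0.002, 0.206], [0.002, -0.001, 0]],
  [-1, [-0.002, -0.002, 0.206], [0.002, -0.001, 0]],
  [-1, [-0.002, -0.002, 0.206], [0.002, -0.001, 0]],
  [-1, [-0.002, -0.002, 0.206], [0.002, -0.001, 0]],
  [-1, [-0.002, -0.002, 0.206], [0.002, -0.001, 0]],
], force=25)

```text
t: 10.05
position: [0.5695, -0.0346, 0.0639]
tool_rot: [[0.383, 0.892, -0.241], [0.924, -0.37, 0.099], [-0.0, -0.26, -0.965]]
wrist_force: [-0.2, 0.3, -0.7]
opening: 0.0448
gripper_force: 0.0
```

Call:
move_arm([
  [-1, [0, 0, 0], [0, 0, 0]],
  [-1, [0, 0, 0], [0, 0, 0]],
  [-1, [0, 0, 0], [0, 0, 0]],
  [-1, [0, 0, 0], [0, 0, 0]],
], force=60)

```text
t: 10.55
position: [0.5694, -0.0346, 0.0636]
tool_rot: [[0.383, 0.892, -0.241], [0.924, -0.37, 0.099], [-0.001, -0.261, -0.965]]
wrist_force: [1.2, -0.0, -2.7]
opening: 0.0176
gripper_force: 59.7
```

The grip holds on 17.6 mm, the foot's thickness. Lifting.

Call:
move_arm([
  [-1, [0, -0.02, -0.07], [0, 0, 0]],
  [-1, [0, -0.04, -0.15], [0, 0, 0]],
  [-1, [0, -0.07, -0.25], [0, 0, 0]],
  [-1, [0, -0.1, -0.36], [0, 0, 0]],
  [-1, [0, -0.1, -0.36], [0, 0, 0]],
  [-1, [0, -0.1, -0.36], [0, 0, 0]],
  [-1, [0, -0.1, -0.36], [0, 0, 0]],
])

```text
t: 11.42
position: [0.5666, -0.0336, 0.2472]
tool_rot: [[0.383, 0.89, -0.246], [0.924, -0.37, 0.101], [-0.002, -0.266, -0.964]]
wrist_force: [-0.4, 0.5, -6.5]
opening: 0.0173
gripper_force: 59.7
```

```bash
cat >> h.py <<'E'
MAT=np.array([.5643,.2921])
def place(tilt,yaw,lift,depth=.035,ctr=MAT):
    """tool pose holding the sign tilted about its +x edge, that edge 'lift' above table; sign origin ends at ctr"""
    d=np.array([np.cos(yaw),np.sin(yaw),0]);Z=np.array([0,0,1.])
    z=np.cos(tilt)*Z+np.sin(tilt)*d; x=np.cos(tilt)*d-np.sin(tilt)*Z
    E=np.r_[ctr,0]+.05*d+lift*Z
    P=E+x*(-.1+depth)+z*.009
    return P,np.c_[np.cross(z,x),z,x]
E
python3 - <<'E'
from h import *
s=observe();print(s['position'],np.round(s['joint_pos'],2),s['opening'],s['wrist_force'])
for t in(75,45):
    P,R=place(np.radians(t),np.radians(-10),.16); print(P,R.round(3),goto(P,R))
E
```

```text
[ 0.5665769  -0.03359563  0.24715719] [-0.22  0.28  1.43  0.04  1.7   0.17] 0.01725659834509621 [-0.39543323  0.52347027 -6.473369  ]
[0.60553399 0.28482933 0.22511455] [[ 0.174  0.951  0.255]
 [ 0.985 -0.168 -0.045]
 [ 0.     0.259 -0.966]] (array([ 0.6182, -0.1542,  0.0873]), array([-0.3369,  0.0005, -0.1407]))
[0.57454399 0.29029371 0.2123259 ] [[ 0.174  0.696  0.696]
 [ 0.985 -0.123 -0.123]
 [-0.     0.707 -0.707]] (array([ 0.6046, -0.2066,  0.1284]), array([-0.6688,  0.0382, -0.1406]))
```

Call:
move_arm([
  [-1, [0.06, -0.02, 0], [-0.06, 0, -0.014]],
  [-1, [0.14, -0.05, 0], [-0.14, 0.01, -0.03]],
  [-1, [0.22, -0.08, 0.01], [-0.22, 0.01, -0.05]],
  [-1, [0.3, -0.1, 0.02], [-0.3, 0.02, -0.065]],
  [-1, [0.38, -0.13, 0.04], [-0.38, 0.02, -0.08]],
  [-1, [0.46, -0.16, 0.06], [-0.46, 0.03, -0.1]],
  [-1, [0.54, -0.19, 0.09], [-0.55, 0.03, -0.12]],
  [-1, [0.6, -0.207, 0.128], [-0.62, 0.035, -0.135]],
  [-1, [0.605, -0.207, 0.128], [-0.669, 0.038, -0.141]],
  [-1, [0.605, -0.207, 0.128], [-0.669, 0.038, -0.141]],
])

```text
t: 12.68
position: [0.5727, 0.2895, 0.2097]
tool_rot: [[0.172, 0.699, 0.694], [0.985, -0.117, -0.126], [-0.007, 0.706, -0.708]]
wrist_force: [-0.7, 0.2, -6.5]
opening: 0.0175
gripper_force: 59.7
```

```bash
python3 - <<'E'
from h import *
s=observe();print(s['position'],np.round(s['joint_pos'],2),s['opening'],s['wrist_force'])
P,R=place(np.radians(45),np.radians(-10),.005); print(P,goto(P,R))
cv2.imwrite('pics/s4.png',vision.capture('scene'))
E
```

```text
[0.57272133 0.28947953 0.20974351] [ 0.61 -0.03  2.02 -0.84  0.74  1.31] 0.0175215334037194 [-0.68949072  0.2206265  -6.49412979]
[0.57454399 0.29029371 0.0573259 ] (array([ 0.0043, -0.2128,  0.2183]), array([-0.0012,  0.0023,  0.0038]))
```

View pics/s4.png

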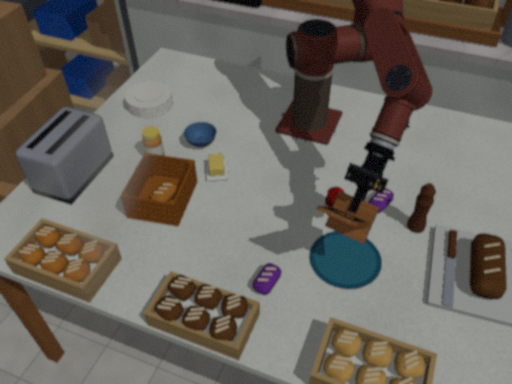

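The scene view shows the sign held tilted above the mat, near (345,215), and the roll in the basket at (160,188). I'll lower it onto its +x edge.

Call:
move_arm([
  [-1, [0.001, -0.05, 0.05], [0, 0.001, 0.002]],
  [-1, [0.003, -0.12, 0.12], [0, 0.002, 0.004]],
  [-1, [0.004, -0.17, 0.17], [-0.001, 0.002, 0.004]],
  [-1, [0.004, -0.2, 0.205], [-0.001, 0.002, 0.004]],
  [-1, [0.004, -0.213, 0.218], [-0.001, 0.002, 0.004]],
  [-1, [0.004, -0.213, 0.218], [-0.001, 0.002, 0.004]],
  [-1, [0.004, -0.213, 0.218], [-0.001, 0.002, 0.004]],
])

```text
t: 13.6
position: [0.5805, 0.292, 0.0651]
tool_rot: [[0.176, 0.689, 0.704], [0.984, -0.129, -0.12], [0.008, 0.714, -0.7]]
wrist_force: [0.9, 0.4, -6.1]
opening: 0.0177
gripper_force: 59.7
```

Call:
move_arm([
  [-1, [0, -0.003, 0.003], [0, 0, 0]],
  [-1, [0, -0.003, 0.003], [0, 0, 0]],
  [-1, [0, -0.003, 0.003], [0, 0, 0]],
])

```text
t: 13.98
position: [0.5794, 0.2917, 0.0615]
tool_rot: [[0.175, 0.69, 0.702], [0.985, -0.127, -0.12], [0.006, 0.713, -0.701]]
wrist_force: [0.6, -0.5, -6.0]
opening: 0.0174
gripper_force: 59.7
```

```bash
python3 - <<'E'
from h import *
s=observe();print(s['position'],s['dq'],s['wrist_force'])
P,R=place(np.radians(45),np.radians(-10),.0); print(goto(P,R),P-s['position'])
E
```

```text
[0.57937537 0.29173748 0.06147888] [ 0.00033916  0.00454059 -0.00167455 -0.00116537 -0.00055485  0.00055135] [ 0.6229808  -0.4536064  -6.00298353]
(array([-0.0047, -0.0193,  0.0064]), array([ 0.0051, -0.0022, -0.0036])) [-0.00483138 -0.00144377 -0.00915298]
```

Call:
move_arm([
  [-1, [0, -0.004, 0.004], [0, 0, 0]],
  [-1, [0, -0.004, 0.004], [0, 0, 0]],
  [-1, [0, -0.004, 0.004], [0, 0, 0]],
])

```text
t: 14.35
position: [0.5793, 0.2916, 0.0583]
tool_rot: [[0.175, 0.69, 0.702], [0.985, -0.127, -0.121], [0.006, 0.712, -0.702]]
wrist_force: [0.4, -1.1, -7.2]
opening: 0.0175
gripper_force: 59.7
```

Call:
move_arm([
  [-1, [-0.004, -0.008, 0], [0, 0, 0]],
  [-1, [-0.004, -0.013, 0.001], [0.004, 0, 0]],
  [-1, [-0.004, -0.013, 0.001], [0.004, 0, 0]],
  [-1, [-0.004, -0.013, 0.001], [0.004, 0, 0]],
])

```text
t: 14.85
position: [0.5749, 0.2905, 0.0536]
tool_rot: [[0.175, 0.695, 0.697], [0.984, -0.128, -0.12], [0.006, 0.708, -0.707]]
wrist_force: [-0.1, -0.7, -5.9]
opening: 0.0174
gripper_force: 59.7
```

```bash
python3 - <<'E'
from h import *
s=observe()
P,R=place(np.radians(45),np.radians(-10),.0); print(s['wrist_force'],goto(P,R),P-s['position'])
E
```

```text
[-0.13680569 -0.72998972 -5.93099316] (array([-0.0005, -0.0023,  0.0014]), array([ 0.0004, -0.0018, -0.0034])) [-0.00034739 -0.0001779  -0.00129837]
```

Call:
move_arm([
  [-1, [0, -0.003, 0.003], [0, 0, 0]],
  [-1, [0, -0.003, 0.003], [0, 0, 0]],
  [-1, [0, -0.003, 0.003], [0, 0, 0]],
])

```text
t: 15.22
position: [0.5749, 0.2907, 0.0522]
tool_rot: [[0.176, 0.696, 0.696], [0.984, -0.128, -0.12], [0.005, 0.706, -0.708]]
wrist_force: [0.3, -0.3, -6.3]
opening: 0.0175
gripper_force: 59.7
```

Call:
move_arm([
  [-1, [0, -0.003, 0.003], [0, 0, 0]],
  [-1, [0, -0.003, 0.003], [0, 0, 0]],
  [-1, [0, -0.003, 0.003], [0, 0, 0]],
])

```text
t: 15.6
position: [0.5751, 0.2911, 0.0509]
tool_rot: [[0.176, 0.697, 0.695], [0.984, -0.128, -0.121], [0.005, 0.706, -0.709]]
wrist_force: [-0.6, -0.8, -5.4]
opening: 0.0177
gripper_force: 59.7
```

Call:
move_arm([
  [-1, [0, -0.003, 0.003], [0, 0, 0]],
  [-1, [0, -0.003, 0.003], [0, 0, 0]],
  [-1, [0, -0.003, 0.003], [0, 0, 0]],
  [-1, [0, -0.003, 0.003], [0, 0, 0]],
])

```text
t: 16.1
position: [0.5757, 0.2914, 0.0506]
tool_rot: [[0.177, 0.697, 0.695], [0.984, -0.129, -0.121], [0.005, 0.706, -0.708]]
wrist_force: [-4.6, -2.2, 3.3]
opening: 0.0179
gripper_force: 59.7
```

The edge is on the table, with the wrist force at +3.3 N. I'll open slightly and slide back along the foot, keeping the lower finger as support.

Call:
move_arm([
  [-0.5, [0, 0, 0], [0, 0, 0]],
  [-0.4, [0, 0, 0], [0, 0, 0]],
  [-0.36, [0, 0, 0], [0, 0, 0]],
  [-0.36, [0, 0, 0], [0, 0, 0]],
  [-0.36, [0, 0, -0.02], [0, 0, 0]],
  [-0.36, [0, 0, -0.04], [0, 0, 0]],
  [-0.36, [0, 0, -0.04], [0, 0, 0]],
], force=20)

```text
t: 16.98
position: [0.5608, 0.2941, 0.0644]
tool_rot: [[0.176, 0.698, 0.695], [0.984, -0.129, -0.12], [0.006, 0.705, -0.709]]
wrist_force: [-2.5, -0.7, -0.6]
opening: 0.0277
gripper_force: 0.8
```

```bash
python3 - <<'E'
from h import *
s=observe();print(s['position'],s['opening'],s['wrist_force'])
cv2.imwrite('pics/s5.png',cv2.resize(vision.capture('scene')[150:300,270:450],None,fx=4,fy=4,interpolation=cv2.INTER_CUBIC))
E
```

```text
[0.56083693 0.29407269 0.06444565] 0.027675081154798813 [-2.51497565 -0.7272946  -0.64682713]
```

View pics/s5.png

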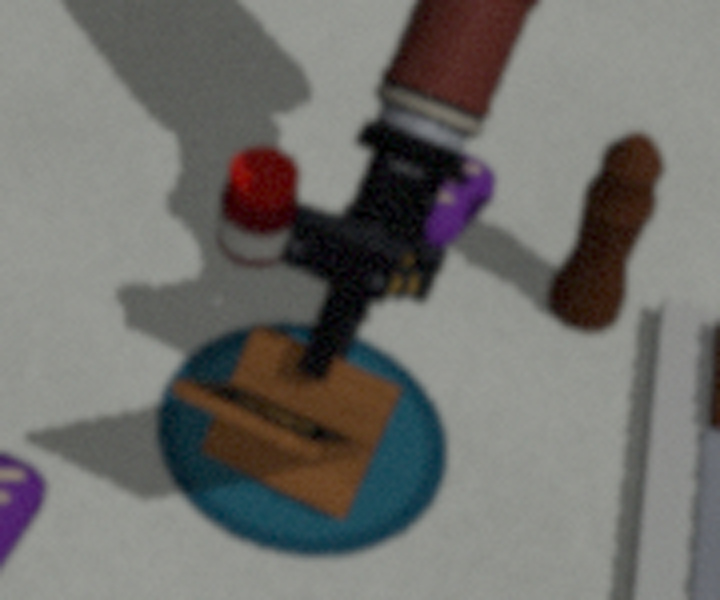

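The sign rests on the lower finger, tilted and over the mat (foot centre about (305,420) in the crop). The jam at (258,205) is undisturbed. I'll lower the supporting finger.

Call:
move_arm([
  [-0.3, [0, -0.01, 0.001], [0, 0, 0]],
  [-0.2, [0, -0.02, 0.002], [0, 0, 0]],
  [-0.1, [0, -0.03, 0.003], [0, 0, 0]],
  [-0.1, [0, -0.045, 0.004], [0, 0, 0]],
  [-0.1, [0, -0.06, 0.006], [0, 0, 0]],
  [-0.1, [0, -0.06, 0.006], [0, 0, 0]],
  [-0.1, [0, -0.06, 0.006], [0, 0, 0]],
])

```text
t: 17.9
position: [0.542, 0.2982, 0.0427]
tool_rot: [[0.178, 0.702, 0.689], [0.984, -0.129, -0.122], [0.003, 0.7, -0.714]]
wrist_force: [-2.2, 0.1, -1.9]
opening: 0.0395
gripper_force: 1.6
```

Call:
move_arm([
  [-0.1, [0, -0.01, -0.01], [0, 0, 0]],
  [-0.1, [0, -0.02, -0.02], [0, 0, 0]],
  [-0.1, [0, -0.032, -0.031], [0, 0, 0]],
  [-0.1, [0, -0.043, -0.042], [0, 0, 0]],
  [-0.1, [0, -0.043, -0.042], [0, 0, 0]],
  [-0.1, [0, -0.043, -0.042], [0, 0, 0]],
])

```text
t: 18.65
position: [0.5127, 0.3037, 0.043]
tool_rot: [[0.178, 0.702, 0.69], [0.984, -0.129, -0.122], [0.003, 0.7, -0.714]]
wrist_force: [0.1, 0.4, -0.5]
opening: 0.039
gripper_force: 0.0
```

```bash
python3 - <<'E'
from h import *
s=observe();print(s['position'],s['opening'],s['wrist_force'],np.round(w('top',(163,241),.03),3))
cv2.imwrite('pics/s6.png',cv2.resize(vision.capture('scene')[150:300,270:450],None,fx=4,fy=4,interpolation=cv2.INTER_CUBIC))
E
```

```text
[0.51270746 0.30371889 0.04303091] 0.03903522729841599 [ 0.12501043  0.37264373 -0.45330918] [0.321 0.333 0.03 ]
```

View pics/s6.png

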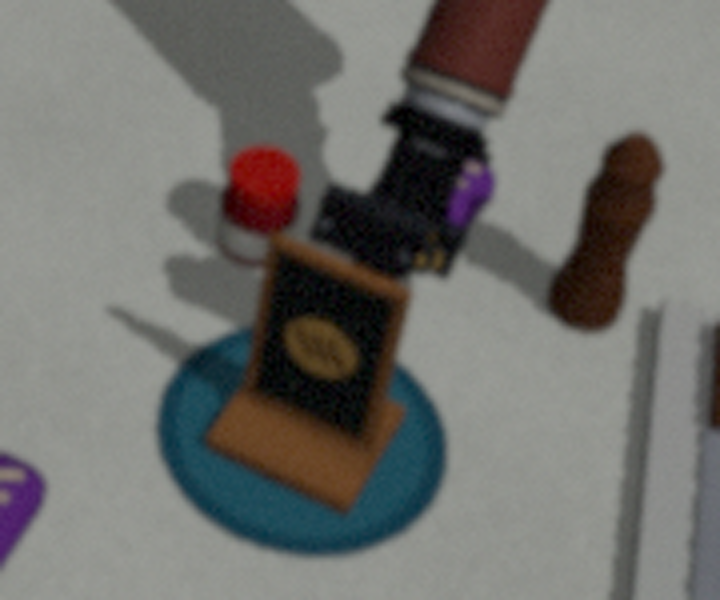

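The sign stands upright on the mat and the gripper carries no load. I'll rise a little to clear the purple decoy, then retreat back and up.

Call:
move_arm([
  [-0.1, [0, 0.015, -0.025], [0, 0, 0]],
  [-0.1, [0, 0.03, -0.05], [0, 0, 0]],
  [-0.1, [0, 0.04, -0.09], [0, 0, 0]],
  [-0.1, [0, 0.04, -0.16], [0, 0, 0]],
  [-0.1, [0, 0.04, -0.25], [0, 0, 0]],
  [-0.1, [0, 0.04, -0.32], [0, 0, 0]],
  [-0.1, [0, 0.04, -0.32], [0, 0, 0]],
  [-0.1, [0, 0.04, -0.32], [0, 0, 0]],
])

```text
t: 19.7
position: [0.4166, 0.3203, 0.1705]
tool_rot: [[0.178, 0.702, 0.689], [0.984, -0.129, -0.123], [0.003, 0.7, -0.714]]
wrist_force: [0.2, -0.7, 0.1]
opening: 0.0388
gripper_force: 0.0
```

```bash
python3 - <<'E'
from h import *
s=observe();print(s['t'],s['position'],s['wrist_force'])
a=vision.capture('top'); b=vision.capture('scene')
ct,cs=vision.calibration('top'),vision.calibration('scene')
# check predicted foot corners and mat edge overlay in scene
pts=[]
psi=np.radians(-10)
for ctr,col in((MAT,(0,255,0)),):
    d=np.array([np.cos(psi),np.sin(psi)]);n=np.array([-d[1],d[0]])
    for z in(.018,): 
        for name,im,c in(('top',a,ct),('scene',b,cs)):
            q=[proj(name,np.r_[ctr+sx*.05*d+sy*.055*n,z],c) for sx,sy in((1,1),(1,-1),(-1,-1),(-1,1))]
            pts.append(np.array(q))
            print(name,np.round(q,1).tolist())
            if name=='top': A=cv2.resize(im[115:265,100:260],None,fx=3.8,fy=3.8,interpolation=cv2.INTER_CUBIC)
            else: B=cv2.resize(im[170:310,280:410],None,fx=3,fy=3,interpolation=cv2.INTER_CUBIC)
            if name=='top': cv2.polylines(A,[np.int32((np.array(q)-[100,115]+.5)*3.8)],True,(0,255,0),1)
            else: cv2.polylines(B,[np.int32((np.array(q)-[280,170]+.5)*3)],True,(0,255,0),1)
h=min(A.shape[0],600); C=np.zeros((570,608,3),np.uint8); C[:A.shape[0],:A.shape[1]]=A[:570]
cv2.imwrite('pics/t7.png',C); cv2.imwrite('pics/s7.png',B)
E
```

```text
19.7 [0.41659469 0.32025883 0.17046797] [ 0.20918245 -0.66074117  0.13609402]
top [[166.3, 158.7], [195.3, 164.7], [189.5, 191.1], [160.4, 185.1]]
scene [[357.0, 275.5], [321.5, 258.6], [336.9, 235.4], [371.4, 251.0]]
```

View pics/s7.png

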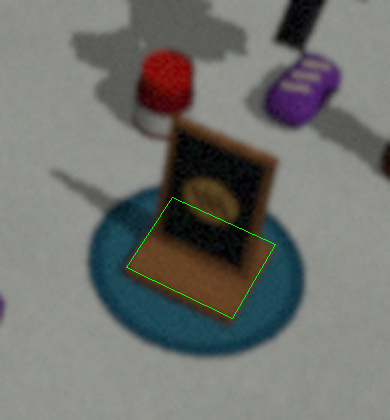

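In the overlay the sign stands upright, and the foot matches the predicted corners to about 1 px, well inside the mat. The robot is clear, so I'm handing in.

```bash
python3 -c "
from cell import order; print(order.finish_job())"
```

```text
the job is handed in; nothing more can be done
None
```

The job is handed in at about 20 s: the roll is in the basket, the sign stands upright with its whole foot on the mat, and I saw none of the bystanders disturbed; I viewed 11 pictures, one over the limit of 10.

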